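Clamp the dapping cube in the ratchet vise

TASK

Set the brass dapping cube that lies to the left of the blue ratchet vise flat on the bed of the vise, square between the jaws and close to the back jaw. Then swing the red-handled ratchet lever out and back, notch by notch, to close the spring jaw until the cube is held firmly: stop once the end of an outward swing takes a steady push of 6 to 11 N, and do not overtighten. Leave the lever swung back home and do not disturb the other tools.

Things in the scene. Friction and masses are not known exactly. Their poses are not given: they have to be found in the camera images.
- dapping_cube: brass cube of 42 mm a side with round hollows in its faces, about 0.4 kg, loose on the bench to the left of the vise. Origin at the centre of its underside, axes along its edges, z up.
- vise: fixed blue bench vise, base 261 mm long overall, 84 mm wide, 12 mm high, with a round end 128 mm across under the ratchet. Origin at bench height under the bed; x across, y along the vise from the ratchet end towards the back jaw, z up.
- bed (a point): point on the flat steel bed, 20 mm above the bench, at x = y = 0 of the vise; the bed is 60 mm wide along x and runs from y = -90 to +72 mm. The spring jaw over it (steel pad 52 mm wide, top 36 mm above the bed, on two springs before a sliding blue block) starts with its pad 50 to 78 mm from the back jaw's face and moves 6.3 mm towards +y per notch of the wheel (12 notches a turn).
- back_jaw: blue back jaw, 56 mm wide along x, 22 mm thick, 38 mm above the bed, locked at a different place each time (37 to 45 mm along y). Origin at bed height in the middle of its gripping face, axes as the vise's; the cube belongs on its -y side. A cube whose origin is 25 mm from the face has at least 4 mm free on both sides; the spring jaw then slides it home against this face.
- pivot (a point): point on the vertical axis shared by the ratchet wheel and the lever, 90 mm above the bench. In the vise's frame it lies at x = 0, y = -125 mm.
- knob (a point): point on the axis of the lever's upright red round handle, 100 mm above the bench. The handle has 16 mm diameter, stands from 53 to 118 mm above the bench, 85 mm from the pivot axis, on a flat arm 45 to 53 mm above the bench. Free it takes 1 to 4 N; once the cube is home the outward push is 1 N + 0.14 x clamping force, about 4.8 N more a notch.
- lever (a joint): lever angle: 0 at its home stop, where the arm points 167.8 degrees counter-clockwise from the vise's x axis (from above); grows counter-clockwise to the stop at 0.85. Starts between 0 and 0.5. Swung out it turns the wheel, a notch is gained at about 0.67; swung back below 0.08 its pawl drops behind the next tooth while a holding pawl keeps the wheel.
- tape_roll: roll of masking tape lying flat, 78 mm across, 19 mm high; bystander, origin under its centre.
- parts_tin: round aluminium tin, 60 mm across, 22 mm high; bystander, origin under its centre.
- solder_spool: black spool with wire, 46 mm across, 24 mm high; bystander, origin under its centre.
- flat_file: flat file with orange handle, 210 mm long, lying; bystander, origin under its middle.
- bur_block: blue stand with burs, 86 x 123 x 88 mm; bystander, origin under its centre.
- pliers: blue-handled pliers, 148 mm long, lying; bystander, origin under their middle.

How it is judged:
By the outcome, as a careful person would: the job done as asked, in the order asked, and still so for the second after the job is handed in, with the robot touching nothing.
It also fails if it takes over 72 s, if anything falls off the work surface, if the arm or the gripper's body presses on something with over 40 N, if the wrist force passes 120 N, or if a joint passes its speed limit or range.

ROBOT

A 6-joint arm with a two-finger parallel gripper is mounted at the origin on a cart in front of the work surface, level with it; the furniture and walls round the work are solid. World frame = base frame: x ahead of the robot, y to its left, z up, the work surface at z = 0. Lengths are in m, angles in degrees, forces in N, time in s.
With the tool pointing down it reaches from about 0.3 to 0.75 m from the base axis. Payload 8.5 kg.
Tool frame: the origin (TCP) lies at the very end of the fingers, on their centre line; the grasp point (between the pads) lies 19 mm behind it (env.hold_point_z is the distance from the TCP to the grasp point, in m); z points along the fingers, y is the line along which they close (so a half turn about z gives the same grasp; the last joint's range is limited). The gripper opens to 85 mm and grips with 20 to 120 N. Pads are 22 mm wide; open, the fingers measure 114 mm over their backs; the gripper's body (76 mm by 85 mm) begins 54 mm behind the grasp point. The pads swing forward as they close: fully open they stand 13 mm farther back than shut.
Start: joints at [-76.049, 21.807, 74.336, -0, 83.858, -12.336], TCP at [0.244, -0.493, 0.231] pointing down, gripper open.
Joint ranges: [-178.18, 178.18], [-50.72, 133.34], [12.68, 142.11], [-81.47, 261.47], [9.98, 163.14], [-165.26, 165.26]. Speed limits (degrees/s): [136.94, 136.94, 180, 180, 180, 180].

INTERFACE

Orientations are given as a 3x3 rotation matrix whose columns are the frame's x, y, z axes.
In Python, from rig import env, optics gives the robot as it stands.
- The arm moves only by the shell command python3 -m jog 'ROWS' [OPENING] [FORCE]. ROWS is JSON, a list of rows, each an object with "linear": the shift along the tool's x, y, z in units of 40 mm (1.0 is 40 mm), a list of three; "roll": the turn about the tool's z in units of 5 degrees (1.0 is 5 degrees). A call has 1 to 12 rows; each row shifts and turns the commanded pose from where the row before left it, along the tool's axes as they then stand; what a row does not reach is not made up. A row lasts 1/12 s, in which the tool goes at most 41.7 mm and 7.16 degrees, less where a joint would pass 70% of its speed; a pose out of reach is approached as far as the arm can. A call is refused whole if a number of a shift passes 1 or a number of a turn 1, either way. A call with a gripper value outside its range is refused whole. OPENING is the opening, from -1 (shut) to 1 (fully open), set as the call begins (- or left out, the last holds). The fingers move at their own pace and stop on an object; FORCE is the grip in N (left out, the last holds). Time passes only in rows, so rows that do not move let the fingers close. It gives the time, the measured TCP pose, the force, the opening and the grip force at its end, in the units of the state.
- env.observe(): the state, without advancing time (a new reading comes with each control period).
- optics.get_image(name): name is "scene" or "side" or "wrist"; returns the picture (420x560x3 uint8, red, green, blue); there is no depth.
- optics.calibration(name): a dict with "fov_y" (degrees; the focal length in pixels is half the picture's height over the tangent of half this angle, whatever the lens; pixels are square), "cx", "cy" (the principal point, pixels), "T" (4x4, takes a point from camera to world coordinates). Camera axes: x right, y down, z forward; pixel columns grow to the right and rows downward; lengths in m; the calibration is good to about 2 mm. The wrist camera is an equidistant fisheye: a pixel r from the principal point sees the ray r / f radians off the axis. A picture is of the moment at which its call begins: read the wrist's pose just before it. calibration takes no time and is no camera call; for the wrist camera it gives the pose at the moment of the call.
- env.close_job(): hands the job in; it is judged then, once.
The state is a dict: "time_s": time; "q": joint angles; "qvel": joint speeds; "joint_efforts": joint torques, N m; "position": TCP position; "tool_rot": TCP orientation; "ft_force": force on the tool from outside, world axes, zero at the start; "wrist_torque": the same for the moment, N m; "grip_width": finger opening in m; "gripper_force": force on a finger pad.
Only numpy, scipy, OpenCV 4.12 (cv2) and the standard library are available. Lean on these libraries where they do the work, as an engineer would, in place of code of your own. Each camera call takes 0.05 s, during which the arm holds its last target. There are 200 camera calls.

## Working session

There is one attempt and no reset: what is moved stays moved. The work goes in short steps, Python scripts to look and compute and a shell command to move; the robot and the scene stay as the last step left them, time stands still between calls to the robot, and variables do not carry over. Pictures are saved under pics/ and viewed, at most 10 in all, crops included, and the job is handed in when it is done.

```bash
mkdir -p pics; ls; python3 - <<'E'
from rig import env, optics
import cv2,numpy as np
s=env.observe();print(s['time_s'],s['position'],s['tool_rot'],s['grip_width'],env.hold_point_z)
for n in("scene","side"):
    im=optics.get_image(n);c=optics.calibration(n);print(n,c['fov_y'],c['cx'],c['cy'],np.round(c['T'],4).tolist())
    cv2.imwrite(f"pics/{n}0.png",cv2.resize(im[:,:,::-1],(800,600),interpolation=cv2.INTER_CUBIC))
E
```

```text
pics
0.0 [ 0.24348245 -0.49284079  0.23070464] [[ 8.96612373e-01  4.42816136e-01 -3.48354607e-04]
 [ 4.42816156e-01 -8.96611285e-01  1.43404509e-03]
 [ 3.22679635e-04 -1.44003962e-03 -9.99998911e-01]] 0.0857068188513109 0.0187
scene 44.19703904225398 283.0319245904894 209.69280423645066 [[0.7463, -0.4543, 0.4865, -0.3224], [-0.6656, -0.5018, 0.5525, -0.874], [-0.0069, -0.7361, -0.6768, 1.2238], [0.0, 0.0, 0.0, 1.0]]
side 51.81427591057011 277.3623913679603 217.2016840827645 [[-0.8301, -0.2323, 0.507, -0.1753], [-0.5576, 0.3518, -0.7518, 1.022], [-0.0037, -0.9068, -0.4216, 0.6355], [0.0, 0.0, 0.0, 1.0]]
```

View pics/scene0.png

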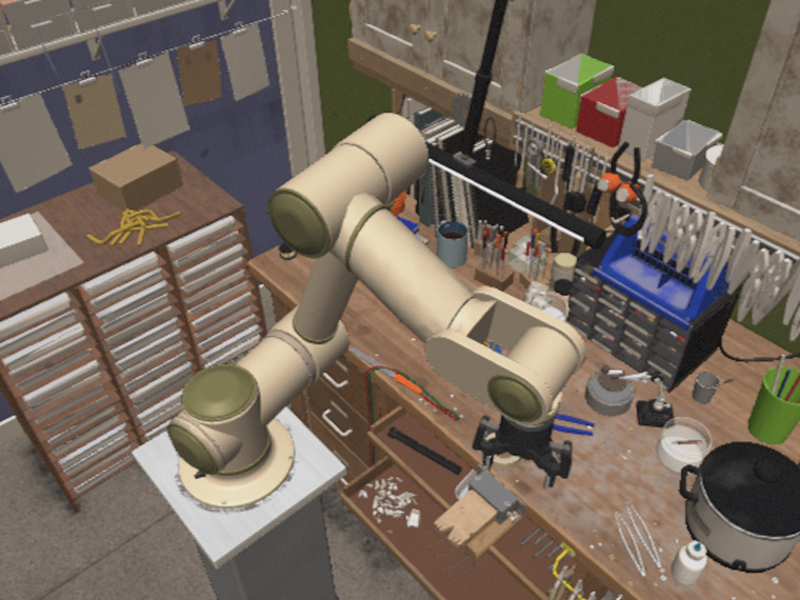

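View pics/side0.png

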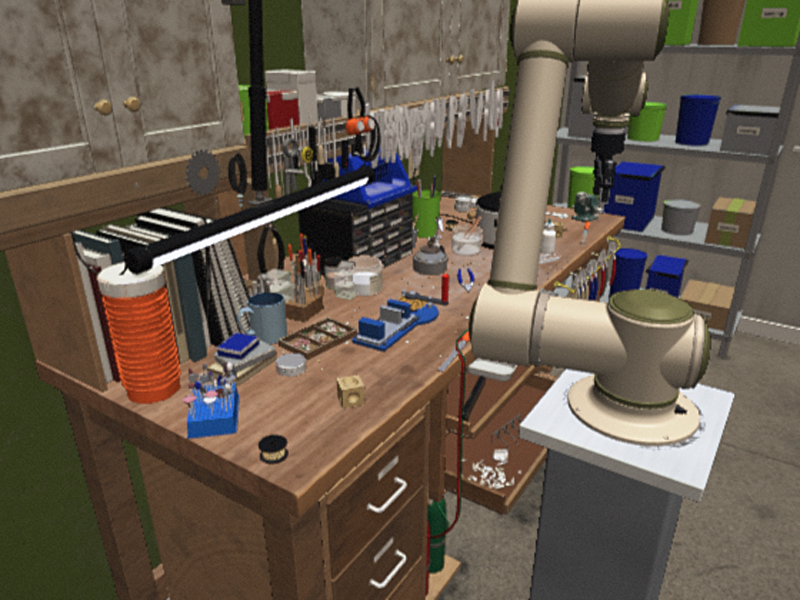

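The side view shows the cube at about (350,392), the vise's back jaw near (372,327), its ratchet end near (425,313) and the red handle at (445,288). I'll enlarge that area.

```bash
cat > h.py <<'E'
from rig import env, optics
import cv2,numpy as np
def ray(n,u,v,z,c=None):
    c=c or optics.calibration(n);f=210/np.tan(np.radians(c['fov_y']/2));T=np.array(c['T'])
    x,y=u-c['cx'],v-c['cy']
    if n=='wrist':
        r=np.hypot(x,y);th=r/f;d=np.array([x/r*np.sin(th),y/r*np.sin(th),np.cos(th)])
    else: d=np.array([x/f,y/f,1])
    d=T[:3,:3]@d;o=T[:3,3];return o+d*(z-o[2])/d[2]
def proj(n,p,c=None):
    c=c or optics.calibration(n);f=210/np.tan(np.radians(c['fov_y']/2));T=np.array(c['T'])
    q=T[:3,:3].T@(np.array(p)-T[:3,3])
    if n=='wrist':
        r=np.hypot(q[0],q[1]);th=np.arctan2(r,q[2]);return c['cx']+f*th*q[0]/r,c['cy']+f*th*q[1]/r
    return c['cx']+f*q[0]/q[2],c['cy']+f*q[1]/q[2]
E
python3 - <<'E'
from h import *
for nm,u,v,z in[('cube',350,382,.042),('backjaw',372,322,.058),('knob',445,288,.1),('spool',273,445,.02),('tin',291,363,.022),('bur',213,415,0),('tray',318,335,0.01),('mug',268,325,.05)]:
    print(nm,np.round(ray('side',u*.7,v*.7,z),3))
im=cv2.imread('pics/side0.png')
cv2.imwrite('pics/sc.png',cv2.resize(im[270:420,300:500],(800,600),interpolation=cv2.INTER_CUBIC))
E
```

```text
cube [0.436 0.268 0.042]
backjaw [0.529 0.07  0.058]
knob [ 0.444 -0.091  0.1  ]
spool [0.444 0.461 0.02 ]
tin [0.599 0.25  0.022]
bur [0.615 0.439 0.   ]
tray [0.649 0.11  0.01 ]
mug [0.716 0.191 0.05 ]
```

View pics/sc.png

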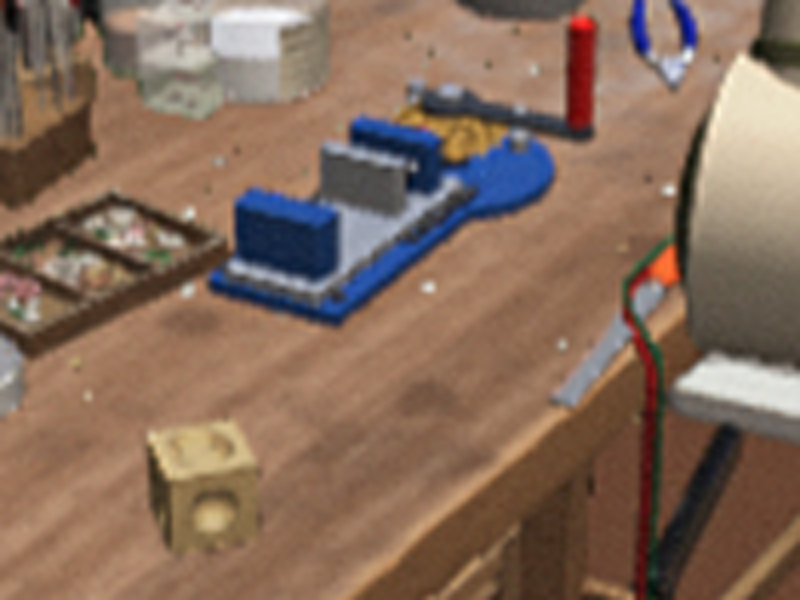

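The crop gives clear views: the cube is at about (205,490), the back jaw at (287,235), the spring jaw pad at (365,175), and the lever arm points toward the robot with the handle at (580,80). Next I'll swing over for a wrist view.

```bash
python3 -m jog '[{"linear":[0.65,-0.65,-0.3]},{"linear":[0.65,-0.65,-0.3]},{"linear":[0.65,-0.65,-0.3]},{"linear":[0.65,-0.65,-0.3]},{"linear":[0.65,-0.65,-0.3]},{"linear":[0.65,-0.65,-0.3]},{"linear":[0.65,-0.65,-0.3]},{"linear":[0.65,-0.65,-0.3]},{"linear":[0.7,-0.7,0]},{"linear":[0.7,-0.7,0]},{"linear":[0.7,-0.7,0]},{"linear":[0.7,-0.7,0]}]' && python3 -m jog '[{"linear":[0.7,-0.7,0]},{"linear":[0.7,-0.7,0]},{"linear":[0.7,-0.7,0]},{"linear":[0,0,0]},{"linear":[0,0,0]},{"linear":[0,0,0]}]'
python3 - <<'E'
from h import *
s=env.observe();c=optics.calibration('wrist');im=optics.get_image('wrist')
import json;json.dump({k:(np.array(v).tolist()) for k,v in c.items()},open('w1.json','w'))
print(s['time_s'],s['position'],s['tool_rot'],c)
cv2.imwrite('pics/w1.png',cv2.resize(im[:,:,::-1],(800,600),interpolation=cv2.INTER_CUBIC))
E
```

```text
0.1 [ 0.24350356 -0.49287692  0.23078862] [[ 8.96592212e-01  4.42856967e-01 -3.34029663e-04]
 [ 4.42857022e-01 -8.96591384e-01  1.24438359e-03]
 [ 2.51595824e-04 -1.26363202e-03 -9.99999170e-01]] {'fov_y': 65.70646984690485, 'cx': 276.8590003463628, 'cy': 212.04531938924734, 'T': array([[ 4.42146772e-01, -8.66523331e-01, -2.31610773e-01,
         3.01472244e-01],
       [-8.96942213e-01, -4.27424362e-01, -1.13150704e-01,
        -4.64466002e-01],
       [-9.48362259e-04,  2.57770697e-01, -9.66205655e-01,
         3.73480583e-01],
       [ 0.00000000e+00,  0.00000000e+00,  0.00000000e+00,
         1.00000000e+00]])}invalid input
```

View pics/w1.png

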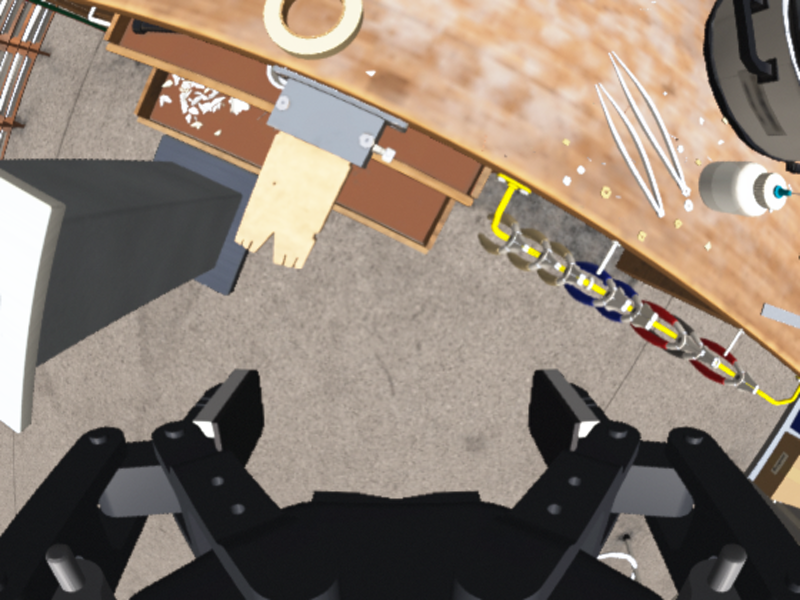

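```bash
python3 -m jog '[{"linear":[0.65,-0.65,-0.3],"roll":0},{"linear":[0.65,-0.65,-0.3],"roll":0},{"linear":[0.65,-0.65,-0.3],"roll":0},{"linear":[0.65,-0.65,-0.3],"roll":0},{"linear":[0.65,-0.65,-0.3],"roll":0},{"linear":[0.65,-0.65,-0.3],"roll":0},{"linear":[0.65,-0.65,-0.3],"roll":0},{"linear":[0.65,-0.65,-0.3],"roll":0},{"linear":[0.7,-0.7,0],"roll":0},{"linear":[0.7,-0.7,0],"roll":0},{"linear":[0.7,-0.7,0],"roll":0},{"linear":[0.7,-0.7,0],"roll":0}]' && python3 -m jog '[{"linear":[0.7,-0.7,0],"roll":0},{"linear":[0.7,-0.7,0],"roll":0},{"linear":[0.7,-0.7,0],"roll":0},{"linear":[0,0,0],"roll":0},{"linear":[0,0,0],"roll":0},{"linear":[0,0,0],"roll":0}]'
python3 - <<'E'
from h import *
s=env.observe();c=optics.calibration('wrist');im=optics.get_image('wrist')
import json;json.dump({k:(np.array(v).tolist()) for k,v in c.items()},open('w2.json','w'))
print(s['time_s'],s['position'],s['tool_rot'],s['ft_force'])
cv2.imwrite('pics/w2.png',cv2.resize(im[:,:,::-1],(800,600),interpolation=cv2.INTER_CUBIC))
E
```

```text
time_s: 1.15
position: [0.3887, -0.0625, 0.3274]
tool_rot: [[0.897, 0.443, 0.0], [0.443, -0.897, -0.0], [0.0, 0.0, -1.0]]
ft_force: [0.6, -0.3, 0.6]
grip_width: 0.0852
gripper_force: 0.0
time_s: 1.65
position: [0.4267, 0.0478, 0.3271]
tool_rot: [[0.896, 0.443, -0.001], [0.443, -0.896, -0.0], [-0.001, -0.0, -1.0]]
ft_force: [0.7, 0.1, -1.1]
grip_width: 0.0856
gripper_force: 0.0
1.65 [0.42668983 0.04783401 0.3271016 ] [[ 8.96378791e-01  4.43288428e-01 -6.57967785e-04]
 [ 4.43288389e-01 -8.96379027e-01 -2.12897387e-04]
 [-6.84163471e-04 -1.00832777e-04 -9.99999761e-01]] [ 0.69170074  0.13193571 -1.07621453]
```

View pics/w2.png

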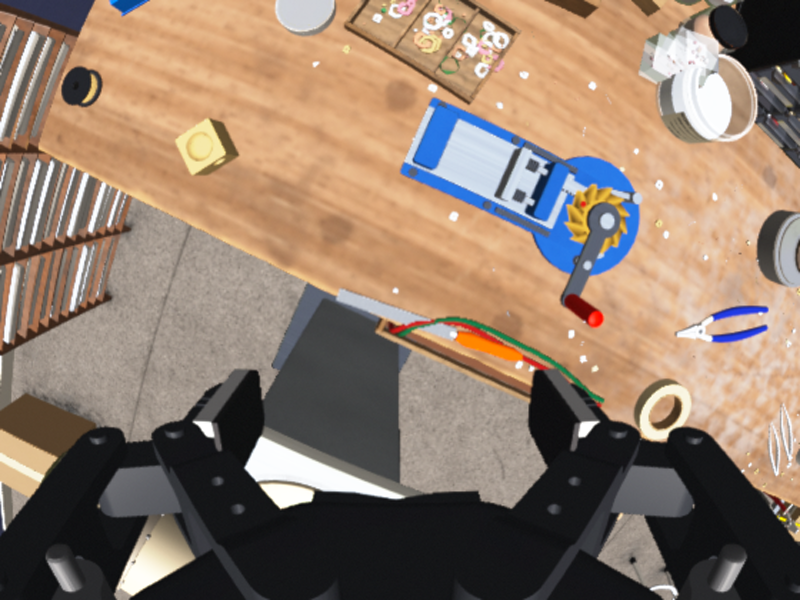

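This view shows everything well: the cube top at (203,145), the back jaw at (432,137), the pad at (512,172), the pivot at (603,220) and the knob top at (597,318). I'll make one enlarged montage.

```bash
python3 - <<'E'
import cv2,numpy as np
im=cv2.imread('pics/w2.png')
v=cv2.resize(im[85:335,395:655],(624,600),interpolation=cv2.INTER_CUBIC) #x2.4
c=cv2.resize(im[110:180,170:240],(176,176),interpolation=cv2.INTER_CUBIC)
o=np.zeros((600,800,3),np.uint8);o[:,:624]=v;o[:176,624:]=c
for k in range(0,600,100):cv2.putText(o,str(k),(0,k+8),0,.3,(255,255,255));cv2.putText(o,str(k),(k,598),0,.3,(255,255,255))
cv2.imwrite('pics/m.png',o)
E
```

```text
(no output)
```

View pics/m.png

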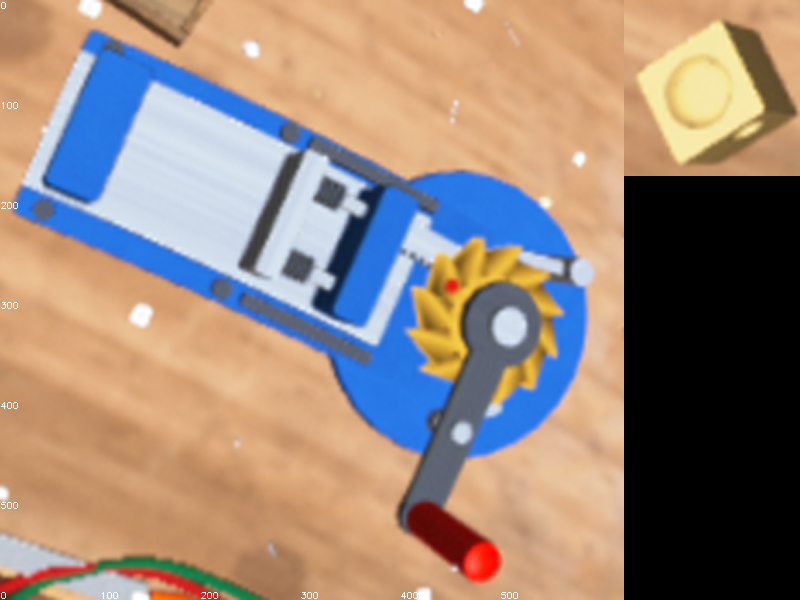

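```bash
cat > fit.py <<'E'
from h import *
import json
from scipy.optimize import least_squares
c=json.load(open('w2.json'))
R=lambda t:np.array([[np.cos(t),-np.sin(t)],[np.sin(t),np.cos(t)]])
pts=[((92,30),42,72,.012,0),((15,212),-42,72,.012,0),((155,72),28,0,.058,1),((97,203),-28,0,.058,1),((100,52),28,22,.058,1),((45,183),-28,22,.058,1),((378,343),-30,-90,.02,0)]
raw=lambda p:(.7*(p[0]/2.4+395)+0,.7*(p[1]/2.4+85))
W=[ray('wrist',*raw(p),z,c)[:2] for p,_,_,z,_ in pts]
K=ray('wrist',*raw((482,560)),.118,c)[:2]
def f(p):
    r=[]
    for (q,x,y,z,b),w in zip(pts,W): r+=list(p[:2]+R(p[2])@[x/1e3,y/1e3+b*p[3]]-w)
    return np.array(r)*1e3
s=least_squares(f,[.5,.03,0,.04]);p=s.x
print('vise',p[:2],np.degrees(p[2]),'yb',p[3]);print(np.round(s.fun.reshape(-1,2),1).tolist())
piv=p[:2]+R(p[2])@[0,-.125];d=K-piv
print('pivot',piv,'knob',K,'r',np.hypot(*d),'lever deg',np.degrees(np.arctan2(d[1],d[0])-p[2])%360-167.8)
C=[ray('wrist',.7*((u-624)/2.514+170),.7*(v/2.514+110),.042,c)[:2] for u,v in((638,75),(722,20),(766,105),(682,165))]
m=np.mean(C,0);print('cube',m,[np.round(np.hypot(*(C[i]-C[i-1]))*1e3,1) for i in range(4)],[np.round(np.degrees(np.arctan2(*(C[i]-C[i-1])[::-1]))%90,1) for i in range(4)])
# pad top edge face and pins
for q,z in(((302,150),.056),((243,268),.02+.0)):
    print('pad',(R(-p[2])@(ray('wrist',*raw(q),z,c)[:2]-p[:2]))*1e3)
print('goal',p[:2]+R(p[2])@[0,p[3]-.025])
print('side knob',ray('side',.7*(300+582/4),.7*(270+25/4),.118),'side cube', ray('side',.7*(300+203/4),.7*(270+450/4),.042))
E
python3 fit.py
```

```text
vise [0.53986663 0.00654765] 4.080557761973721 yb 0.04421784927679645
[[0.3, 0.7], [-1.5, 0.5], [1.0, -0.1], [-1.0, -1.1], [2.1, 0.7], [-0.6, 0.6], [-0.4, -1.3]]
pivot [ 0.54876151 -0.11813548] knob [ 0.46305471 -0.12300943] r 0.08584526658906434 lever deg 11.374222065030494
cube [0.43895228 0.26270945] [np.float64(41.7), np.float64(40.9), np.float64(39.2), np.float64(41.5)] [np.float64(52.9), np.float64(52.3), np.float64(53.8), np.float64(55.8)]
pad [ 23.57979135 -17.87730908]
pad [-25.14440106 -22.35452568]
goal [0.53849911 0.02571678]
side knob [ 0.45586033 -0.11316485  0.118     ] side cube [0.43354092 0.26826293 0.042     ]
```

Fit is good (residuals about 1–2 mm): vise at 4.1°, cube edges at −36.5°. Next, above the cube.

```bash
python3 -m jog '[{"linear":[0.44,-0.786,0],"roll":0},{"linear":[0.44,-0.786,0],"roll":0},{"linear":[0.44,-0.786,0],"roll":0},{"linear":[0.44,-0.786,0],"roll":0},{"linear":[0.44,-0.786,0],"roll":0},{"linear":[0.44,-0.786,0],"roll":0}]' 1 60 >/dev/null && python3 -m jog '[{"linear":[0,0,0.86],"roll":-0.91},{"linear":[0,0,0.86],"roll":-0.91},{"linear":[0,0,0.86],"roll":-0.91},{"linear":[0,0,0.86],"roll":-0.91},{"linear":[0,0,0.86],"roll":-0.91},{"linear":[0,0,0.86],"roll":-0.91},{"linear":[0,0,0],"roll":0},{"linear":[0,0,0],"roll":0},{"linear":[0,0,0],"roll":0}]'
cat > snap.py <<'E'
from h import *
import sys,json
n=sys.argv[1];c=optics.calibration('wrist');im=optics.get_image('wrist')
json.dump({k:(np.array(v).tolist()) for k,v in c.items()},open(n+'.json','w'))
cv2.imwrite(f'pics/{n}.png',cv2.resize(im[:,:,::-1],(800,600),interpolation=cv2.INTER_CUBIC))
E
python3 snap.py w3
```

```text
time_s: 2.95
position: [0.4394, 0.2634, 0.1229]
tool_rot: [[0.597, 0.803, 0.003], [0.803, -0.597, 0.001], [0.002, 0.002, -1.0]]
ft_force: [0.1, 0.5, 0.2]
grip_width: 0.0857
gripper_force: 0.0
```

View pics/w3.png

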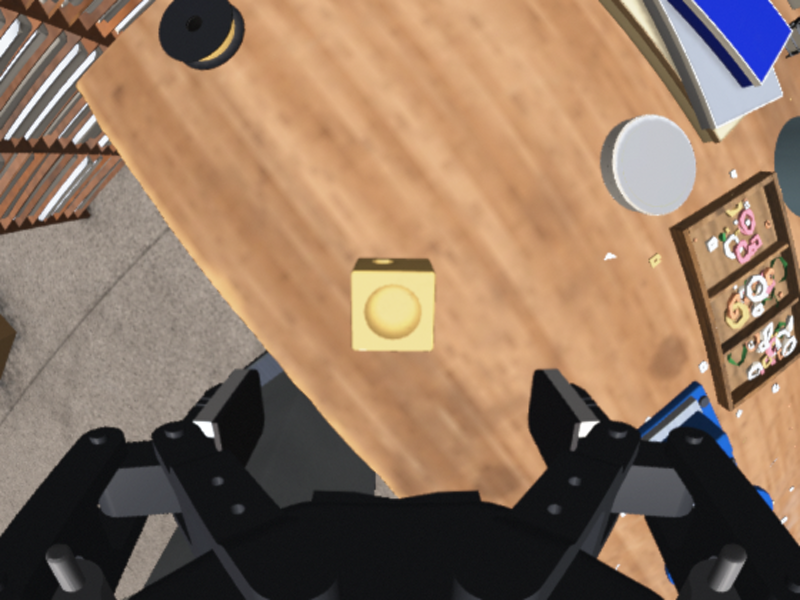

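The cube is square to the gripper, with its top face from (352,271) to (434,351). I'll refine the centre.

```bash
python3 - <<'E'
from h import *;import json
c=json.load(open('w3.json'));s=env.observe()
C=np.array([ray('wrist',u*.7,v*.7,.042,c) for u,v in((352,271),(434,271),(434,351),(352,351))])
R=np.array(s['tool_rot']);m=C.mean(0);print(m,R.T@(m-s['position']),[np.round(R.T@(C[i]-C[i-1])*1e3,1)[:2].tolist() for i in range(4)])
E
```

```text
[0.4385475  0.26454435 0.042     ] [-0.0001455  -0.00143735  0.08121882] [[41.9, 1.1], [-0.1, 40.3], [-41.9, 0.9], [0.1, -42.3]]
```

```bash
python3 -m jog '[{"linear":[0,-0.036,0.7],"roll":0},{"linear":[0,0,0.7],"roll":0},{"linear":[0,0,0.7],"roll":0},{"linear":[0,0,0.5],"roll":0},{"linear":[0,0,0.2],"roll":0},{"linear":[0,0,0],"roll":0},{"linear":[0,0,0],"roll":0},{"linear":[0,0,0],"roll":0}]'
```

```text
time_s: 3.67
position: [0.438, 0.2651, 0.0107]
tool_rot: [[0.594, 0.805, 0.003], [0.805, -0.594, 0.001], [0.003, 0.002, -1.0]]
ft_force: [0.7, -0.3, 0.3]
grip_width: 0.0856
gripper_force: 0.0
```

```bash
python3 -m jog '[{"linear":[0,0,0.1],"roll":0},{"linear":[0,0,0],"roll":0},{"linear":[0,0,0],"roll":0},{"linear":[0,0,0],"roll":0},{"linear":[0,0,0],"roll":0},{"linear":[0,0,0],"roll":0},{"linear":[0,0,0],"roll":0},{"linear":[0,0,0],"roll":0},{"linear":[0,0,0],"roll":0},{"linear":[0,0,0],"roll":0}]' -1 60
```

```text
time_s: 4.5
position: [0.4373, 0.2649, 0.0055]
tool_rot: [[0.594, 0.805, 0.001], [0.805, -0.594, 0.0], [0.001, 0.001, -1.0]]
ft_force: [-0.2, -1.0, 6.0]
grip_width: 0.0414
gripper_force: 61.7
```

```bash
python3 -m jog '[{"linear":[0,0,-0.5],"roll":0},{"linear":[0,0,-0.8],"roll":-0.9},{"linear":[0,0,-0.9],"roll":-0.9},{"linear":[0,0,-0.9],"roll":-0.9},{"linear":[0,0,-0.6],"roll":-0.9},{"linear":[0,0,0],"roll":-0.9},{"linear":[0,0,0],"roll":-0.9},{"linear":[0,0,0],"roll":-0.9},{"linear":[0,0,0],"roll":-0.9},{"linear":[0,0,0],"roll":-0.9},{"linear":[0,0,0],"roll":0}]'
python3 - <<'E'
from h import *
s=env.observe();R=np.array(s['tool_rot']);g=np.array([.5385,.0257,s['position'][2]])
print(R.T@(g-s['position'])/.04,np.degrees(np.arctan2(R[1,1],R[0,1])))
E
```

```text
time_s: 5.42
position: [0.4363, 0.2647, 0.1524]
tool_rot: [[-0.074, 0.997, -0.001], [0.997, 0.074, -0.0], [-0.0, -0.002, -1.0]]
ft_force: [-1.0, 0.0, -3.9]
grip_width: 0.0413
gripper_force: 62.1
[-6.14676622e+00  2.10459293e+00 -1.03817467e-03] 4.2448509113174016
```

```bash
python3 -m jog '[{"linear":[-0.6,0.2,0],"roll":0},{"linear":[-0.79,0.27,0],"roll":0},{"linear":[-0.79,0.27,0],"roll":0},{"linear":[-0.79,0.27,0],"roll":0},{"linear":[-0.79,0.27,0],"roll":0},{"linear":[-0.79,0.27,0],"roll":0},{"linear":[-0.79,0.27,0],"roll":0},{"linear":[-0.6,0.22,0],"roll":0},{"linear":[-0.2,0.06,0],"roll":0},{"linear":[0,0,0],"roll":0},{"linear":[0,0,0],"roll":0},{"linear":[0,0,0],"roll":0}]'
python3 snap.py w4;python3 - <<'E'
from h import *
s=env.observe();R=np.array(s['tool_rot']);g=np.array([.5385,.0257,s['position'][2]])
print(R.T@(g-s['position'])/.04,np.degrees(np.arctan2(R[1,1],R[0,1])))
E
```

```text
time_s: 6.42
position: [0.5375, 0.027, 0.1527]
tool_rot: [[-0.071, 0.997, -0.001], [0.997, 0.071, 0.001], [0.001, -0.001, -1.0]]
ft_force: [-0.2, 0.3, -3.8]
grip_width: 0.0415
gripper_force: 62.1
[-3.62628907e-02  2.20525132e-02 -2.99351283e-05] 4.1354881570213555
```

View pics/w4.png

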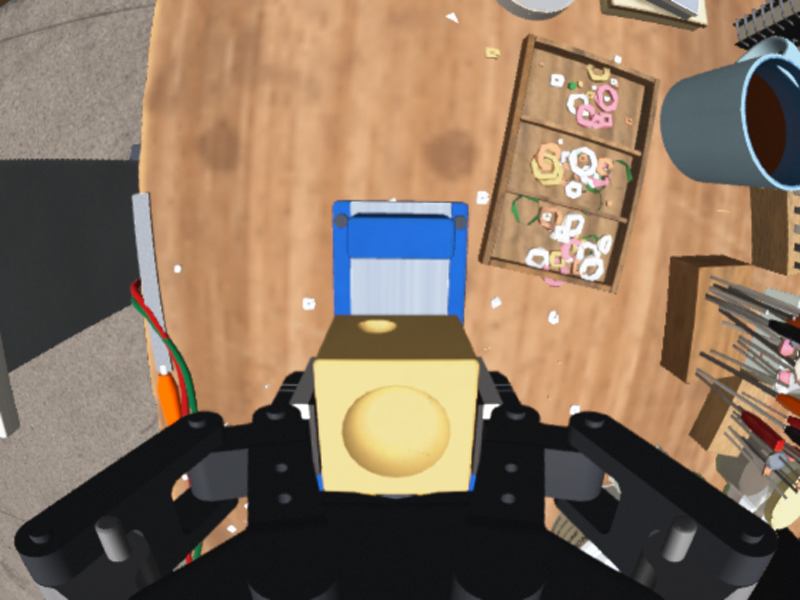

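The aligned view from above shows the jaw's gripping edge at row 258 (347–455), the base end corners at (333,203) and (467,203), and the cube's front bottom edge at row 317 (333–465). I'll check the offsets in the tool frame.

```bash
python3 - <<'E'
from h import *;import json
c=json.load(open('w4.json'));s=env.observe();R=np.array(s['tool_rot'])
for n,u,v,z in(('jawL',347,258,.058),('jawR',455,258,.058),('jb',348,216,.058),('jbR',455,216,.058),('baseL',333,203,.012),('baseR',467,203,.012),('cubeL',333,317,.1475),('cubeR',465,317,.1475)):
    print(n,np.round((R.T@(ray('wrist',u*.7,v*.7,z,c)-s['position']))[:2]*1e3,1))
E
```

```text
jawL [ 25.5 -25.8]
jawR [25.5 30.3]
jb [ 47.4 -24.8]
jbR [47.4 29.9]
baseL [ 52.2 -38.7]
baseR [52.2 43.1]
cubeL [ 20.4 -21.5]
cubeR [20.3 22.7]
```

```bash
python3 -m jog '[{"linear":[0,0.04,0.4],"roll":0},{"linear":[0,0,0.7],"roll":0},{"linear":[0,0,0.7],"roll":0},{"linear":[0,0,0.6],"roll":0},{"linear":[0,0,0.4],"roll":0},{"linear":[0,0,0.2],"roll":0},{"linear":[0,0,0.05],"roll":0},{"linear":[0,0,0],"roll":0},{"linear":[0,0,0],"roll":0},{"linear":[0,0,0],"roll":0}]'
```

```text
time_s: 7.3
position: [0.5404, 0.026, 0.0321]
tool_rot: [[-0.071, 0.997, 0.002], [0.997, 0.071, -0.0], [-0.001, 0.002, -1.0]]
ft_force: [-0.3, -0.7, -3.8]
grip_width: 0.0415
gripper_force: 62.1
```

```bash
python3 -m jog '[{"linear":[0,0,0.06],"roll":0},{"linear":[0,0,0.05],"roll":0},{"linear":[0,0,0.02],"roll":0},{"linear":[0,0,0],"roll":0},{"linear":[0,0,0],"roll":0}]'; python3 -m jog '[{"linear":[0,0,0.025],"roll":0},{"linear":[0,0,0],"roll":0},{"linear":[0,0,0],"roll":0}]'
```

```text
time_s: 7.72
position: [0.5397, 0.0259, 0.0257]
tool_rot: [[-0.071, 0.997, -0.0], [0.997, 0.071, 0.0], [0.0, -0.0, -1.0]]
ft_force: [0.2, 0.6, -3.9]
grip_width: 0.0416
gripper_force: 62.1
time_s: 7.97
position: [0.5398, 0.0259, 0.0255]
tool_rot: [[-0.071, 0.997, 0.001], [0.997, 0.071, -0.0], [-0.0, 0.001, -1.0]]
ft_force: [-2.5, -0.1, 5.5]
grip_width: 0.0417
gripper_force: 63.1
```

```bash
python3 -m jog '[{"linear":[0,0,0],"roll":0},{"linear":[0,0,0],"roll":0},{"linear":[0,0,0],"roll":0},{"linear":[0,0,0],"roll":0},{"linear":[0,0,0],"roll":0},{"linear":[0,0,-0.2],"roll":0},{"linear":[0,0,-0.6],"roll":0},{"linear":[0,0,-0.8],"roll":0},{"linear":[0,0,-0.9],"roll":0},{"linear":[0,0,-0.9],"roll":0},{"linear":[0,0,-0.9],"roll":0}]' 0.6 40 && python3 -m jog '[{"linear":[-0.8,0,-0.2],"roll":0},{"linear":[-0.8,0,0],"roll":0},{"linear":[-0.8,0,0],"roll":0},{"linear":[0,0,0],"roll":0},{"linear":[0,0,0],"roll":0},{"linear":[0,0,0],"roll":0}]'; python3 snap.py w5
```

```text
time_s: 8.88
position: [0.5393, 0.026, 0.1992]
tool_rot: [[-0.071, 0.997, 0.0], [0.997, 0.071, -0.0], [-0.0, 0.0, -1.0]]
ft_force: [0.4, 0.0, 0.2]
grip_width: 0.0682
gripper_force: 0.0
time_s: 9.38
position: [0.5464, -0.0694, 0.205]
tool_rot: [[-0.071, 0.997, -0.0], [0.997, 0.071, 0.0], [0.0, -0.0, -1.0]]
ft_force: [0.7, -0.5, -0.1]
grip_width: 0.0684
gripper_force: 0.0
```

View pics/w5.png

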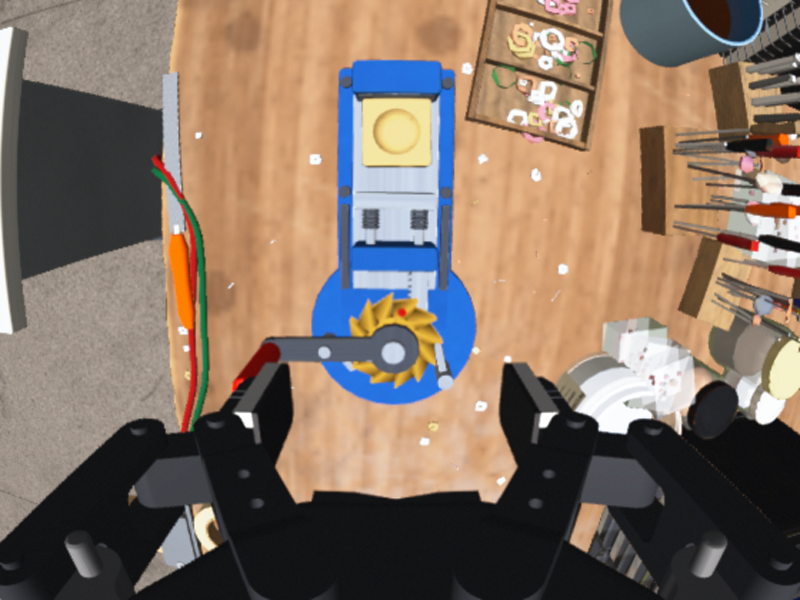

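The cube sits square on the bed near the back jaw (centre at 397,131), and the lever arm points left along −x with the pivot at (393,352). Now I'll move over the handle and turn so the fingers close along the tangent.

```bash
python3 -m jog '[{"linear":[-0.4,-0.72,0],"roll":0},{"linear":[-0.4,-0.72,0],"roll":0},{"linear":[-0.4,-0.72,0],"roll":0},{"linear":[0,0,0],"roll":1},{"linear":[0,0,0],"roll":1},{"linear":[0,0,0],"roll":1},{"linear":[0,0,0],"roll":1},{"linear":[0,0,0],"roll":1},{"linear":[0,0,0],"roll":1},{"linear":[0,0,0],"roll":1},{"linear":[0,0,0],"roll":1},{"linear":[0,0,0],"roll":1}]' 0 40 >/dev/null && python3 -m jog '[{"linear":[0,0,0],"roll":1},{"linear":[0,0,0],"roll":1},{"linear":[0,0,0],"roll":1},{"linear":[0,0,0],"roll":1},{"linear":[0,0,0],"roll":1},{"linear":[0,0,0],"roll":1},{"linear":[0,0,0],"roll":1},{"linear":[0,0,0],"roll":1},{"linear":[0,0,0],"roll":1},{"linear":[0,0,0],"roll":0.16},{"linear":[0,0,0],"roll":0},{"linear":[0,0,0],"roll":0}]'
cat > lev.py <<'E'
from h import *
s=env.observe();R=np.array(s['tool_rot']);p=np.array(s['position']);P=np.array([.5488,-.1181])
d=p[:2]-P;a=np.arctan2(d[1],d[0]);t=np.array([-np.sin(a),np.cos(a)]);F=np.array(s['ft_force'])
print('t',round(s['time_s'],2),'r %.1f lever %.1f deg yaw-err %.1f'%(np.hypot(*d)*1e3,np.degrees(a)%360-171.9,(np.degrees(np.arctan2(R[1,1],R[0,1])-a)-90+540+180)%360-180),'z',round(p[2],4),'Ftan %.1f Frad %.1f'%(F[:2]@t,F[:2]@d/np.hypot(*d)),'w',s['grip_width'])
E
python3 lev.py; python3 snap.py w6
```

```text
time_s: 11.43
position: [0.4639, -0.1233, 0.2048]
tool_rot: [[0.998, 0.061, 0.0], [0.061, -0.998, -0.0], [0.0, 0.0, -1.0]]
ft_force: [-1.0, -1.0, -0.4]
grip_width: 0.043
gripper_force: 0.0
t 11.43 r 85.1 lever 11.6 deg yaw-err 180.0 z 0.2048 Ftan 0.9 Frad 1.1 w 0.043044743745451156
```

View pics/w6.png

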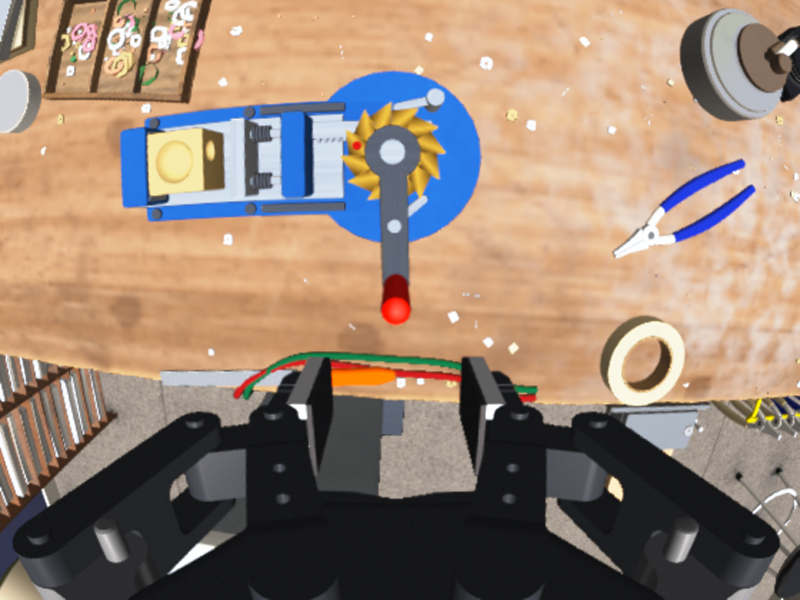

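The handle top is at (396,310), centred between the fingers. I'll check the offset.

```bash
python3 - <<'E'
from h import *;import json
c=json.load(open('w6.json'));s=env.observe();R=np.array(s['tool_rot'])
print((R.T@(ray('wrist',396*.7,310*.7,.118,c)-s['position']))*1e3)
E
```

```text
[-0.38731947  0.33698782 86.77311914]
```

```bash
python3 -m jog '[{"linear":[0,0,0.5],"roll":0},{"linear":[0,0,0.8],"roll":0},{"linear":[0,0,0.8],"roll":0},{"linear":[0,0,0.7],"roll":0},{"linear":[0,0,0.4],"roll":0},{"linear":[0,0,0],"roll":0},{"linear":[0,0,0],"roll":0}]' >/dev/null; python3 lev.py;  python3 -m jog '[{"linear":[0,0,0],"roll":0},{"linear":[0,0,0],"roll":0},{"linear":[0,0,0],"roll":0},{"linear":[0,0,0],"roll":0},{"linear":[0,0,0],"roll":0},{"linear":[0,0,0],"roll":0}]' -0.55 30 > /dev/null; python3 lev.py
```

```text
t 12.07 r 85.2 lever 11.9 deg yaw-err 179.5 z 0.0767 Ftan -0.3 Frad -0.4 w 0.042867638119416095
t 12.57 r 85.1 lever 12.0 deg yaw-err 179.4 z 0.077 Ftan -0.2 Frad 0.5 w 0.01925298296190708
```

```bash
python3 -m jog '[{"linear":[0.003,-0.102,0],"roll":0.55},{"linear":[0.003,-0.102,0],"roll":0.55},{"linear":[0.003,-0.102,0],"roll":0.55},{"linear":[0.003,-0.102,0],"roll":0.55},{"linear":[0,0,0],"roll":0},{"linear":[0,0,0],"roll":0}]' >/dev/null; python3 lev.py;python3 -m jog '[{"linear":[0,-0.02,0],"roll":0.1},{"linear":[0,0,0],"roll":0},{"linear":[0,0,0],"roll":0}]' >/dev/null; python3 lev.py
```

```text
t 13.07 r 84.9 lever 1.0 deg yaw-err 179.5 z 0.0768 Ftan -0.3 Frad 0.3 w 0.019233418173576357
t 13.32 r 84.9 lever 0.5 deg yaw-err 179.4 z 0.0768 Ftan -0.0 Frad 0.1 w 0.01894993465857367
```

```bash
python3 -m jog '[{"linear":[0.005,0.1445,0],"roll":-0.78},{"linear":[0.005,0.1445,0],"roll":-0.78},{"linear":[0.005,0.1445,0],"roll":-0.78},{"linear":[0.005,0.1445,0],"roll":-0.78},{"linear":[0.005,0.1445,0],"roll":-0.78},{"linear":[0.005,0.1445,0],"roll":-0.78},{"linear":[0.005,0.1445,0],"roll":-0.78},{"linear":[0.005,0.1445,0],"roll":-0.78},{"linear":[0.005,0.1445,0],"roll":-0.78},{"linear":[0.005,0.1445,0],"roll":-0.78},{"linear":[0.005,0.1445,0],"roll":-0.78}]' >/dev/null; python3 lev.py;python3 -m jog '[{"linear":[0,0,0],"roll":0},{"linear":[0,0,0],"roll":0}]' >/dev/null; python3 lev.py
```

```text
t 14.23 r 85.5 lever 43.1 deg yaw-err 179.8 z 0.0766 Ftan -3.2 Frad -1.8 w 0.0190652712741937
t 14.4 r 85.6 lever 43.3 deg yaw-err 179.4 z 0.0766 Ftan 0.1 Frad 0.1 w 0.019163821385515454
```

```bash
python3 -m jog '[{"linear":[0.005,-0.1445,0],"roll":0.78},{"linear":[0.005,-0.1445,0],"roll":0.78},{"linear":[0.005,-0.1445,0],"roll":0.78},{"linear":[0.005,-0.1445,0],"roll":0.78},{"linear":[0.005,-0.1445,0],"roll":0.78},{"linear":[0.005,-0.1445,0],"roll":0.78},{"linear":[0.005,-0.1445,0],"roll":0.78},{"linear":[0.005,-0.1445,0],"roll":0.78},{"linear":[0.005,-0.1445,0],"roll":0.78},{"linear":[0.005,-0.1445,0],"roll":0.78},{"linear":[0.005,-0.1445,0],"roll":0.78},{"linear":[0,0,0],"roll":0}]' >/dev/null; python3 lev.py
python3 -m jog '[{"linear":[0.005,0.1445,0],"roll":-0.78},{"linear":[0.005,0.1445,0],"roll":-0.78},{"linear":[0.005,0.1445,0],"roll":-0.78},{"linear":[0.005,0.1445,0],"roll":-0.78},{"linear":[0.005,0.1445,0],"roll":-0.78},{"linear":[0.005,0.1445,0],"roll":-0.78},{"linear":[0.005,0.1445,0],"roll":-0.78},{"linear":[0.005,0.1445,0],"roll":-0.78},{"linear":[0.005,0.1445,0],"roll":-0.78},{"linear":[0.005,0.1445,0],"roll":-0.78},{"linear":[0.005,0.1445,0],"roll":-0.78}]' >/dev/null; python3 lev.py
python3 -c "
from rig import optics;import cv2
cv2.imwrite('pics/w7.png',optics.get_image('wrist')[:,:,::-1])"
```

```text
t 15.4 r 85.3 lever -0.1 deg yaw-err 179.8 z 0.0768 Ftan 0.4 Frad -0.6 w 0.0192936020821114
t 16.32 r 85.5 lever 43.1 deg yaw-err 179.9 z 0.0766 Ftan -2.7 Frad -1.5 w 0.01932694602008858
```

Both swings are clean. I'll check by image code that the spring block has advanced.

```bash
cat > blk.py <<'E'
from h import *
import json,sys
V=np.array([.5403,.0065]);t=np.radians(4.1);ex=np.array([np.cos(t),np.sin(t)]);ey=np.array([-ex[1],ex[0]])
def prof(im,c,lab):
    for x in(-12,0,12):
        o=[]
        for y in range(-95,72):
            u,v=proj('wrist',[*(V+ex*x/1e3+ey*y/1e3),.057],c)
            if 0<=u<559 and 0<=v<419:
                r,g,b=im[int(round(v)),int(round(u))].astype(int);o.append((y,b>r+60))
        run=[];
        for y,f in o:
            if f and run and run[-1][1]==y-1: run[-1][1]=y
            elif f: run.append([y,y])
        print(lab,x,o and (o[0][0],o[-1][0]),[r for r in run if r[1]-r[0]>3])
if __name__=='__main__':
    a=cv2.resize(cv2.imread('pics/w6.png'),(560,420))[:,:,::-1];prof(a,json.load(open('w6.json')),'before')
    c=optics.calibration('wrist');prof(optics.get_image('wrist'),c,'now')
E
python3 blk.py
```

```text
before -12 (-95, 71) [[-69, -52], [45, 67]]
before 0 (-95, 71) [[-69, -53], [45, 66]]
before 12 (-95, 71) [[-69, -53], [46, 65]]
now -12 (-95, 29) [[-55, -39]]
now 0 (-95, -13) [[-56, -40]]
now 12 (-95, -46) [[-56, -46]]
```

Block moved 13 mm, which is two notches. Continuing with notches 3 and 4.

```bash
python3 -m jog '[{"linear":[0.005,-0.1445,0],"roll":0.78},{"linear":[0.005,-0.1445,0],"roll":0.78},{"linear":[0.005,-0.1445,0],"roll":0.78},{"linear":[0.005,-0.1445,0],"roll":0.78},{"linear":[0.005,-0.1445,0],"roll":0.78},{"linear":[0.005,-0.1445,0],"roll":0.78},{"linear":[0.005,-0.1445,0],"roll":0.78},{"linear":[0.005,-0.1445,0],"roll":0.78},{"linear":[0.005,-0.1445,0],"roll":0.78},{"linear":[0.005,-0.1445,0],"roll":0.78},{"linear":[0.005,-0.1445,0],"roll":0.78},{"linear":[0,0,0],"roll":0}]' >/dev/null; python3 lev.py
python3 -m jog '[{"linear":[0.005,0.1445,0],"roll":-0.78},{"linear":[0.005,0.1445,0],"roll":-0.78},{"linear":[0.005,0.1445,0],"roll":-0.78},{"linear":[0.005,0.1445,0],"roll":-0.78},{"linear":[0.005,0.1445,0],"roll":-0.78},{"linear":[0.005,0.1445,0],"roll":-0.78},{"linear":[0.005,0.1445,0],"roll":-0.78},{"linear":[0.005,0.1445,0],"roll":-0.78},{"linear":[0.005,0.1445,0],"roll":-0.78},{"linear":[0.005,0.1445,0],"roll":-0.78},{"linear":[0.005,0.1445,0],"roll":-0.78}]' >/dev/null; python3 lev.py
python3 -m jog '[{"linear":[0.005,-0.1445,0],"roll":0.78},{"linear":[0.005,-0.1445,0],"roll":0.78},{"linear":[0.005,-0.1445,0],"roll":0.78},{"linear":[0.005,-0.1445,0],"roll":0.78},{"linear":[0.005,-0.1445,0],"roll":0.78},{"linear":[0.005,-0.1445,0],"roll":0.78},{"linear":[0.005,-0.1445,0],"roll":0.78},{"linear":[0.005,-0.1445,0],"roll":0.78},{"linear":[0.005,-0.1445,0],"roll":0.78},{"linear":[0.005,-0.1445,0],"roll":0.78},{"linear":[0.005,-0.1445,0],"roll":0.78},{"linear":[0,0,0],"roll":0}]' >/dev/null; python3 lev.py
python3 -m jog '[{"linear":[0.005,0.1445,0],"roll":-0.78},{"linear":[0.005,0.1445,0],"roll":-0.78},{"linear":[0.005,0.1445,0],"roll":-0.78},{"linear":[0.005,0.1445,0],"roll":-0.78},{"linear":[0.005,0.1445,0],"roll":-0.78},{"linear":[0.005,0.1445,0],"roll":-0.78},{"linear":[0.005,0.1445,0],"roll":-0.78},{"linear":[0.005,0.1445,0],"roll":-0.78},{"linear":[0.005,0.1445,0],"roll":-0.78}]' >/dev/null; python3 lev.py
python3 -m jog '[{"linear":[0.003,0.0723,0],"roll":-0.39},{"linear":[0.003,0.0723,0],"roll":-0.39}]' >/dev/null; python3 lev.py
python3 -m jog '[{"linear":[0.003,0.0723,0],"roll":-0.39},{"linear":[0.003,0.0723,0],"roll":-0.39}]' >/dev/null; python3 lev.py
python3 -m jog '[{"linear":[0,0,0],"roll":0},{"linear":[0,0,0],"roll":0}]' >/dev/null; python3 lev.py;python3 blk.py|grep now
```

```text
t 17.42 r 85.3 lever -0.1 deg yaw-err 179.8 z 0.0767 Ftan -0.5 Frad -0.4 w 0.019562042538727883
t 18.33 r 85.5 lever 43.1 deg yaw-err 179.9 z 0.0767 Ftan -2.5 Frad -2.0 w 0.01944627767379569
t 19.33 r 85.0 lever 0.1 deg yaw-err 179.8 z 0.0768 Ftan -0.3 Frad 0.5 w 0.019241446301892458
t 20.08 r 85.2 lever 35.4 deg yaw-err 179.9 z 0.0767 Ftan -3.5 Frad -1.7 w 0.019425654192503725
t 20.25 r 85.2 lever 39.2 deg yaw-err 179.9 z 0.0766 Ftan -4.6 Frad -2.1 w 0.019261370832008958
t 20.42 r 85.0 lever 42.9 deg yaw-err -179.8 z 0.0766 Ftan -5.2 Frad -1.7 w 0.019314219356261462
t 20.58 r 85.1 lever 43.1 deg yaw-err 179.7 z 0.0766 Ftan -2.9 Frad -2.5 w 0.019109645050873963
now -12 (-95, 34) [[-45, -27]]
now 0 (-95, -9) [[-43, -28]]
now 12 (-95, -44) []
```

```bash
python3 -m jog '[{"linear":[0.005,-0.1445,0],"roll":0.78},{"linear":[0.005,-0.1445,0],"roll":0.78},{"linear":[0.005,-0.1445,0],"roll":0.78},{"linear":[0.005,-0.1445,0],"roll":0.78},{"linear":[0.005,-0.1445,0],"roll":0.78},{"linear":[0.005,-0.1445,0],"roll":0.78},{"linear":[0.005,-0.1445,0],"roll":0.78},{"linear":[0.005,-0.1445,0],"roll":0.78},{"linear":[0.005,-0.1445,0],"roll":0.78},{"linear":[0.005,-0.1445,0],"roll":0.78},{"linear":[0.005,-0.1445,0],"roll":0.78},{"linear":[0,0,0],"roll":0}]' >/dev/null; python3 lev.py
python3 -m jog '[{"linear":[0.005,0.1445,0],"roll":-0.78},{"linear":[0.005,0.1445,0],"roll":-0.78},{"linear":[0.005,0.1445,0],"roll":-0.78},{"linear":[0.005,0.1445,0],"roll":-0.78},{"linear":[0.005,0.1445,0],"roll":-0.78},{"linear":[0.005,0.1445,0],"roll":-0.78},{"linear":[0.005,0.1445,0],"roll":-0.78},{"linear":[0.005,0.1445,0],"roll":-0.78},{"linear":[0.005,0.1445,0],"roll":-0.78}]' >/dev/null; python3 lev.py
python3 -m jog '[{"linear":[0,0.036,0],"roll":-0.19},{"linear":[0,0.036,0],"roll":-0.19},{"linear":[0,0.036,0],"roll":-0.19},{"linear":[0,0.036,0],"roll":-0.19}]' >/dev/null; python3 lev.py
python3 -m jog '[{"linear":[0,0.036,0],"roll":-0.19},{"linear":[0,0.036,0],"roll":-0.19},{"linear":[0,0.036,0],"roll":-0.19},{"linear":[0,0.036,0],"roll":-0.19}]' >/dev/null; python3 lev.py
python3 -m jog '[{"linear":[0,0,0],"roll":0},{"linear":[0,0,0],"roll":0},{"linear":[0,0,0],"roll":0}]' >/dev/null; python3 lev.py;python3 blk.py|grep now
```

```text
t 21.63 r 84.4 lever 0.1 deg yaw-err 179.7 z 0.0768 Ftan -0.5 Frad -0.3 w 0.019326523275828792
t 22.38 r 84.5 lever 35.0 deg yaw-err -179.7 z 0.0766 Ftan -7.8 Frad -5.0 w 0.01899480412442245
t 22.72 r 84.7 lever 38.7 deg yaw-err -179.7 z 0.0765 Ftan -7.5 Frad -5.6 w 0.019280682203527542
t 23.05 r 84.7 lever 42.3 deg yaw-err -179.5 z 0.0765 Ftan -8.1 Frad -6.3 w 0.01896743607286739
t 23.3 r 84.8 lever 42.4 deg yaw-err -179.7 z 0.0765 Ftan -6.2 Frad -4.9 w 0.019332663637099283
now -12 (-95, 36) [[-38, -22]]
now 0 (-95, -8) [[-37, -22]]
now 12 (-95, -43) []
```

Push is about 8 N, in range. I'll go 1° further to be sure of the notch, then back home.

```bash
python3 -m jog '[{"linear":[0,0.036,0],"roll":-0.19},{"linear":[0,0.018,0],"roll":-0.1},{"linear":[0,0,0],"roll":0}]' >/dev/null; python3 lev.py
python3 -m jog '[{"linear":[0.005,-0.1445,0],"roll":0.78},{"linear":[0.005,-0.1445,0],"roll":0.78},{"linear":[0.005,-0.1445,0],"roll":0.78},{"linear":[0.005,-0.1445,0],"roll":0.78},{"linear":[0.005,-0.1445,0],"roll":0.78},{"linear":[0.005,-0.1445,0],"roll":0.78},{"linear":[0.005,-0.1445,0],"roll":0.78},{"linear":[0.005,-0.1445,0],"roll":0.78},{"linear":[0.005,-0.1445,0],"roll":0.78},{"linear":[0.005,-0.1445,0],"roll":0.78},{"linear":[0.005,-0.1445,0],"roll":0.78},{"linear":[0,0,0],"roll":0}]' >/dev/null; python3 lev.py
python3 blk.py|grep now
```

```text
t 23.6 r 84.8 lever 43.7 deg yaw-err -179.5 z 0.0765 Ftan -8.2 Frad -4.8 w 0.01900331342800867
t 24.6 r 84.4 lever 1.6 deg yaw-err 179.5 z 0.0768 Ftan 0.3 Frad 0.1 w 0.01938617515670348
now -12 (-95, 67) [[-44, -23], [51, 67]]
now 0 (-95, 62) [[-43, -23], [51, 62]]
now 12 (-95, 58) [[-41, -23], [51, 58]]
```

```bash
for i in 1 2; do python3 -m jog '[{"linear":[0,-0.03,0],"roll":0.16},{"linear":[0,0,0],"roll":0},{"linear":[0,0,0],"roll":0}]' >/dev/null; python3 lev.py; done
```

```text
t 24.9 r 84.2 lever 1.1 deg yaw-err 179.3 z 0.0767 Ftan -0.3 Frad 0.5 w 0.019201729883391676
t 25.15 r 84.3 lever 0.1 deg yaw-err 179.5 z 0.0767 Ftan -0.2 Frad -0.2 w 0.019574266336096074
```

```bash
python3 -m jog '[{"linear":[0,-0.02,0],"roll":0.1},{"linear":[0,-0.02,0],"roll":0.1},{"linear":[0,0,0],"roll":0},{"linear":[0,0,0],"roll":0}]' >/dev/null; python3 lev.py
```

```text
t 25.48 r 84.3 lever -1.1 deg yaw-err 179.6 z 0.0767 Ftan 0.7 Frad -0.2 w 0.019153764476621492
```

```bash
python3 -m jog '[{"linear":[0,0.03,0],"roll":0},{"linear":[0,0,0],"roll":0},{"linear":[0,0,0],"roll":0},{"linear":[0,0,0],"roll":0},{"linear":[0,0,0],"roll":0},{"linear":[0,0,-0.3],"roll":0},{"linear":[0,0,-0.8],"roll":0},{"linear":[0,0,-0.9],"roll":0},{"linear":[0,0,-0.9],"roll":0},{"linear":[0,0,-0.3],"roll":0},{"linear":[0,0,0],"roll":0},{"linear":[0,0,0],"roll":0}]' 0
python3 - <<'E'
from h import *
import blk
c=optics.calibration('wrist');im=optics.get_image('wrist');blk.prof(im,c,'now')
h=cv2.cvtColor(np.ascontiguousarray(im),cv2.COLOR_RGB2HSV)
P=np.array([.5488,-.1181])
m=((h[...,0]<6)|(h[...,0]>174))&(h[...,1]>200)&(h[...,2]>200)
m=m.astype(np.uint8);n,l,st,ce=cv2.connectedComponentsWithStats(m)
for i in range(1,n):
    if st[i,4]>25:
        K=ray('wrist',*ce[i],.118,c)[:2];d=K-P;print(st[i].tolist(),ce[i],K,np.hypot(*d),np.degrees(np.arctan2(d[1],d[0]))%360-171.9)
# brass cube top
b=((h[...,0]>20)&(h[...,0]<32)&(h[...,1]>70)&(h[...,2]>215)).astype(np.uint8);n,l,st,ce=cv2.connectedComponentsWithStats(b)
i=1+st[1:,4].argmax();ys,xs=np.where(l==i)
q=cv2.minAreaRect(np.c_[xs,ys].astype(np.float32));C=[ray('wrist',*u,.062,c)[:2]-blk.V for u in cv2.boxPoints(q)]
print([(round(1e3*float(v@blk.ex),1),round(1e3*float(v@blk.ey),1)) for v in C])
E
```

```text
time_s: 26.48
position: [0.4653, -0.1058, 0.2047]
tool_rot: [[0.986, -0.166, 0.001], [-0.166, -0.986, -0.0], [0.001, 0.0, -1.0]]
ft_force: [-0.6, 0.8, -0.5]
grip_width: 0.0428
gripper_force: 0.0
now -12 (-95, 71) [[-40, -23], [49, 66]]
now 0 (-95, 71) [[-40, -23], [49, 66]]
now 12 (-95, 71) [[-41, -23], [49, 66]]
[268, 210, 20, 19, 236] [276.97881356 218.72033898] [ 0.46366976 -0.10603276] 0.08598125152803117 0.03205750351432357
[341, 252, 67, 7, 180] [374.43333333 254.8       ] [ 0.42158045 -0.17661189] 0.14003019726731536 32.79904546108045
[308, 255, 14, 5, 38] [314.78947368 257.07894737] [ 0.42859283 -0.12950567] 0.12074705830866582 13.520195688914924
[233, 259, 51, 11, 125] [257.776 262.704] [ 0.4313865  -0.08559482] 0.12182986716187016 -7.374411748033367
[(23.5, 44.4), (20.3, 3.3), (-20.8, 2.6), (-19.4, 43.8)]
```

The lever is home (0.0°), and the cube is square against the back jaw with the block holding. Handing in.

```bash
python3 -c "
from rig import env
print(env.close_job())"
```

```text
the job is handed in; nothing more can be done
None
```

The job is handed in at about 26.5 s: the cube sits square on the bed against the back jaw, clamped after five notches (about 8 N push at the end of the last swing), with the lever back home and the gripper clear of everything.

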